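Push the filter slide out of a power unit with the pin tool

ROBOT

A 6-joint arm with a two-finger parallel gripper is mounted at the origin on the work surface. World frame = base frame: x ahead of the robot, y to its left, z up, the work surface at z = 0. Lengths are in m, angles in degrees, forces in N, time in s.
With the tool pointing down it reaches from about 0.425 to 0.95 m from the base axis. Payload 14.7 kg.
Tool frame: the origin (TCP) lies midway between the tips of the shut fingers; the grasp point (between the pads) lies 19 mm behind it; z points along the fingers, y is the direction in which the jaws open and shut (so a half turn about z gives the same grasp; the last joint's range is limited). The gripper opens to 85 mm and grips with 20 to 120 N. Pads are 22 mm wide; open, the fingers measure 114 mm over their backs; the gripper's body (76 mm by 85 mm) begins 54 mm behind the grasp point. The pads swing forward as they close: fully open they stand 13 mm farther back than shut.
Start: joints at [66.773, 27.513, 91.461, -0, 61.026, -2.67], TCP at [0.228, 0.609, 0.231] pointing down, gripper open.
Joint ranges: [-157.49, 157.49], [-46.99, 117.5], [13.45, 153.17], [-89.5, 269.5], [5.16, 153.95], [-167.48, 167.48]. Speed limits (degrees/s): [108.29, 108.29, 136.94, 172.46, 172.46, 172.46].

INTERFACE

Orientations are given as [roll, pitch, yaw] about the fixed x, y, z axes, in that order (R = Rz(yaw) Ry(pitch) Rx(roll)).
In Python, from workcell import manip gives the robot as it stands. The module is installed in compiled form; this text tells all that it offers. Calls block until the motion is done:
- manip.goto(position, orientation): joint-space move of the TCP to a pose.
- manip.line_to(position, rate=0.15, frame=None): straight line of the TCP; frame=None keeps the orientation; rate is the mean speed in m/s.
- manip.goto_joints(angles): joint-space move.
- manip.move_gripper(opening, f_grip=None): opening from 0.0 (shut) to 1.0 (fully open); f_grip is the grip in N (None keeps the last); returns when the fingers have stopped.
- manip.hold(seconds).
- manip.inverse_kinematics(position, orientation): joint angles nearest the present ones, or None.
- manip.grab_frame(name): name is "side" or "top" or "wrist"; returns the picture (480x640x3 uint8, red, green, blue); there is no depth.
- manip.camera_params(name): a dict with "mtx" (3x3 intrinsics, pixels), "R" (3x3) and "t" (3): a world point X has camera coordinates R X + t. Camera axes: x right, y down, z forward; pixel columns grow to the right and rows downward; lengths in m; the calibration is good to about 2 mm. A picture is of the moment at which its call begins: read the wrist's pose just before it. camera_params takes no time and is no camera call; for the wrist camera it gives the pose at the moment of the call.
A pose or a line that the arm cannot do raises manip.IKError and nothing moves.
- manip.hand_in(): hands the job in, once; it reports no verdict.
Readings, each from a call of its own:
- manip.get_time(): time.
- manip.get_joint_positions(): joint angles.
- manip.get_qvel(): joint speeds.
- manip.get_joint_efforts(): joint torques, N m.
- manip.get_eef_pos(): TCP position.
- manip.get_tool_rot(): TCP orientation.
- manip.get_force(): force on the tool from outside, world axes, zero at the start.
- manip.get_ft_torque(): the same for the moment, N m.
- manip.get_grip_width(): opening from 0.0 (shut) to 1.0 (fully open).
Only numpy, scipy, OpenCV 4.12 (cv2) and the standard library are available. Lean on these libraries where they do the work, as an engineer would, in place of code of your own. Each camera call takes 0.05 s, during which the arm holds its last target. There are 200 camera calls.

TASK

Take the pin tool (the one with the plain cylindrical handle) out of its stand, press the recessed release button of the power unit's filter slide fully down with the pin, and keep it held down while you push the slide out with the pin, all the way to its stop. Then let the button come up and put the pin tool back upright in its own stand, its cone fully seated in the cup, and let go. Leave everything else on the bench where it is.

Things in the scene. Friction and masses are not known exactly. Their poses are not given: they have to be found in the camera images.
- psu: power unit, a bare metal case fixed to the bench, 150 (x) x 200 (y) x 80 mm high; origin under its centre, z up. On its top, between two rails along y (12 mm high, 115 mm apart inside), runs the filter slide: a black frame 112 x 155 x 8 mm with wire mesh. It comes out towards the unit's own -y, past the end of the case
- filter_slide (a joint): travel of the filter slide towards the unit's -y, m: 0 = home and latched, 0.055 = out at its stop. Friction about 1.5 N, stays where it is left. While the button is up a catch holds it at 0; it is free with the button at least 4 mm down. Push it with the pin against the recess wall
- release (a joint): travel of the release button straight down, m: 0 = up, 0.005 = fully down; spring, 2 N at the start and 5 N fully down, returns by itself. It rides in the slide
- button_top (a point): centre of the button's round top face (10 mm across, light metal); it lies 8 mm below the mouth of the recess and moves with button and slide
- recess_mouth (a point): centre of the mouth of the recess: a square hole 12 x 12 mm, sides along the unit's x and y, walls straight down past the button, in the top of a black block 32 x 32 x 16 mm that stands on the slide's +y end (block top 104 mm above the bench). Moves with the slide and stays above the case
- pin_tool: loose pin tool, about 100 g, standing upright in its stand, pin down, 130 mm long; origin at the pin's tip, z up along its axis. From the tip: steel pin 5 mm in diameter, 0-32 mm; steel cone widening from 12 to 34 mm in diameter, 32-56 mm; flange 34 mm, 56-59 mm; plain grey round handle 21 mm in diameter, 59-130 mm, with a flat top
- pin_tip (a point): tip of the pin (the tool's origin)
- pin_grip (a point): point on the tool's axis 98 mm above the tip, near the middle of the handle: the place to grip
- stand_pin: the pin tool's own stand, fixed to the bench: round foot 64 mm across, 8 mm thick, a tube, and a conical cup with a 48 mm rim 78 mm above the bench; origin under its centre, z up. A seated pin tool is upright on the stand's axis, tip 15.5 mm above the bench. The cone centres itself if let down within about 5 mm of the axis
- stand_ball: a second stand of the same shape, in which another tool sits fast, with a thin neck and a dark wooden ball 34 mm across on top, 131 mm above the bench; not needed. Origin under its centre. The two stands may change places
- flask: bystander: small amber bottle with a cap, 44 mm across, 85 mm high; origin under its centre
- heatsink: bystander: finned aluminium heat sink 50 x 60 x 30 mm; origin under its centre
- spool: bystander: grey spool 54 mm across, 40 mm high; origin under its centre
- relay: bystander: grey relay block 30 x 40 x 25 mm; origin under its centre
- screwdriver: bystander: screwdriver lying flat along its x, black handle to -x; origin under its middle
- adapter: bystander: black plug adapter 60 x 35 x 28 mm; origin under its centre
There are look-alikes about, which are no part of the job. What is shaped like the stand_pin but green or yellow is not meant.

How it is judged:
By the outcome, as a careful person would: the job done as asked, in the order asked, and still so for the second after the job is handed in, with the robot touching nothing.
It also fails if it takes over 61 s, if anything falls off the work surface, if the arm or the gripper's body presses on something with over 40 N, if the wrist force passes 120 N, or if a joint passes its speed limit or range.

## Working session

There is one attempt and no reset: what is moved stays moved. The work goes in short steps, each a Python script; the robot and the scene stay as the last script left them, time stands still between calls to the robot, and variables do not carry over. Pictures are saved under pics/ and viewed, about 8 in all and at most 12, crops included, and the job is handed in when it is done.

```bash
mkdir -p pics; python3 - <<'E'
from workcell import manip
import cv2
for n in ("top","side"):
    im=manip.grab_frame(n); cv2.imwrite(f"pics/{n}0.png",im[:,:,::-1])
    p=manip.camera_params(n); print(n,p["mtx"].tolist(),(-p["R"].T@p["t"]).tolist(),p["R"][2])
print(manip.get_time())
E
```

```text
top [[618.9519617363353, 0.0, 306.34423057134626], [0.0, 618.9519617363353, 246.7869984452542], [0.0, 0.0, 1.0]] [0.21511364282700934, 0.005225628159588503, 1.6223864888791097] [ 0.20653714 -0.01243666 -0.97835972]
side [[457.41826302081745, 0.0, 320.6802780620935], [0.0, 457.41826302081745, 245.05867016649418], [0.0, 0.0, 1.0]] [0.3620656828963628, -0.7475691097111992, 0.635334905390776] [ 0.19939908  0.78849196 -0.58182509]
0.1
```

View pics/top0.png

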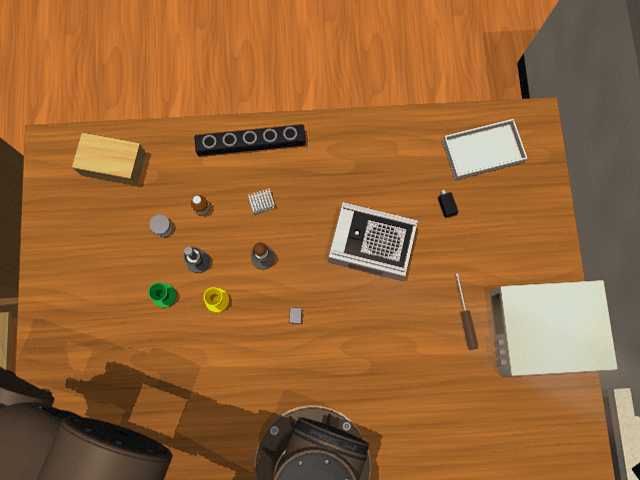

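View pics/side0.png

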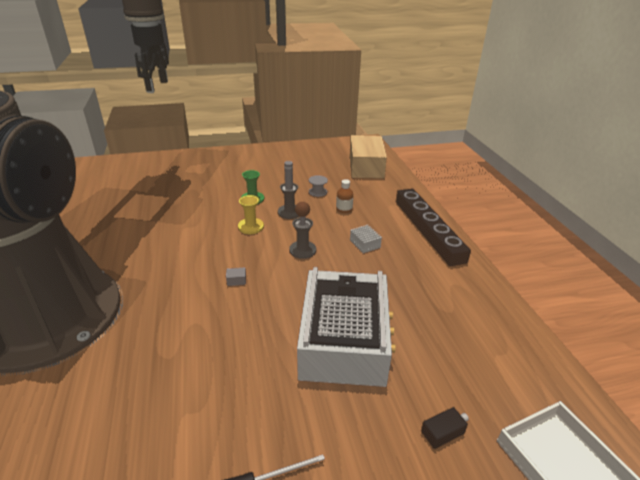

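Pin tool: grey cylinder handle, at top (193,254) and side (289,175). The ball tool is at top (262,250), and the green and yellow cups are look-alikes. The PSU block with the recess is at top (356,233) and side (347,280). I'll check these in enlarged crops.

```bash
python3 - <<'E'
import cv2,numpy as np
t=cv2.imread("pics/top0.png");s=cv2.imread("pics/side0.png")
r=lambda im,x,y,w,h,k:cv2.resize(im[y:y+h,x:x+w],None,fx=k,fy=k,interpolation=cv2.INTER_CUBIC)
a=np.hstack([r(t,325,195,100,90,4),r(t,165,235,100,90,4)[:, :400]])
b=np.hstack([r(s,300,260,100,60,4),r(s,260,155,100,60,4)])
cv2.imwrite("pics/crop0.png",np.vstack([a,b]))
E
```

```text
(no output)
```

View pics/crop0.png

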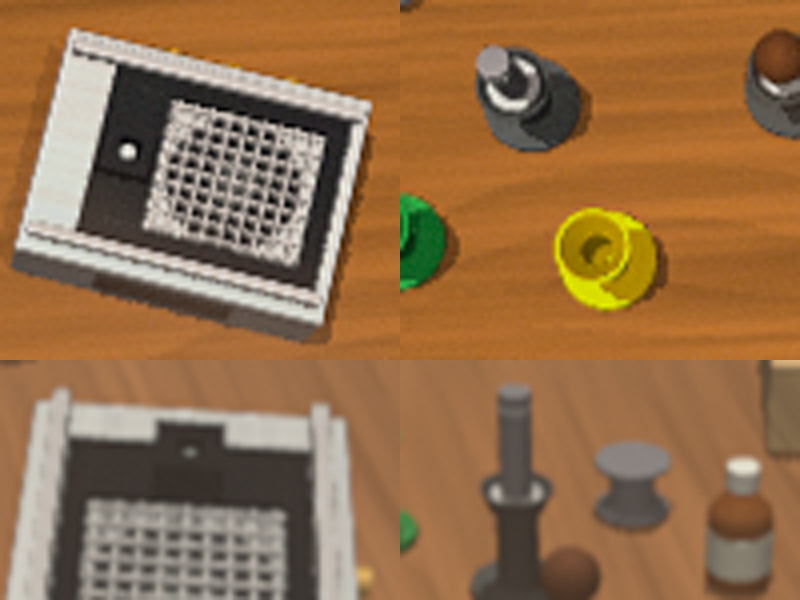

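```bash
cat > h.py <<'E'
from workcell import manip
import numpy as np, cv2
def ray(cam,uv,z):
    p=cam if isinstance(cam,dict) else manip.camera_params(cam)
    d=p["R"].T@np.linalg.solve(p["mtx"],[*uv,1.]); c=-p["R"].T@p["t"]
    return c+d*(z-c[2])/d[2]
def proj(cam,X):
    p=cam if isinstance(cam,dict) else manip.camera_params(cam)
    q=p["mtx"]@(p["R"]@np.asarray(X)+p["t"]); return q[:2]/q[2]
E
python3 - <<'E'
from h import *
T=lambda x,y,ox,oy:(ox+x/4-.4,oy+y/4-.4)
print("handle top",ray("top",T(93,62,165,235),.1455),ray("side",T(115,31,260,155),.1455))
print("foot top",ray("top",T(132,103,165,235),.006))
print("button top",ray("top",T(127,151,325,195),.096),"side",ray("side",T(190,92,300,260),.096))
c=[ray("top",T(*q,325,195),.092) for q in [(72,32),(370,105),(318,304),(20,238)]]
print(np.round(c,4)); 
for i in range(4):
    d=c[(i+1)%4]-c[i];print(np.linalg.norm(d),np.degrees(np.arctan2(d[1],d[0])))
print("ball",ray("top",T(380,55,165,235),.114))
w=manip.camera_params("wrist");R=manip.get_tool_rot();print(R,manip.get_eef_pos(),-w["R"].T@w["t"],w["R"],w["mtx"])
E
```

```text
handle top [0.53541683 0.27508839 0.1455    ] [0.53335318 0.27218287 0.1455    ]
foot top [0.53634793 0.27523829 0.006     ]
button top [ 0.56730498 -0.14281261  0.096     ] side [ 0.56668634 -0.14090262  0.096     ]
[[ 0.6485 -0.1138  0.092 ]
 [ 0.5893 -0.3001  0.092 ]
 [ 0.463  -0.2553  0.092 ]
 [ 0.516  -0.0717  0.092 ]]
0.19545180151882843 -107.63284452840422
0.13394081546902165 160.4718502782318
0.19115412142488228 73.92487261964358
0.13906387691131228 -17.65820012563361
ball [0.53632853 0.10245592 0.114     ]
[-1.79934691e+02 -2.94743227e-03  1.59443369e+02] [0.22806024 0.60825777 0.23072543] [0.15896222 0.63441475 0.3738096 ] [[ 0.3507508   0.93646649 -0.00209319]
 [ 0.89773536 -0.3356063   0.28537632]
 [ 0.26654287 -0.10197511 -0.95841326]] [[386.5753332    0.         318.03008593]
 [  0.         386.5753332  237.73220861]
 [  0.           0.           1.        ]]
```

```bash
python3 - <<'E'
from h import *
import pickle
O=[180,0,162.5]
P={}
for n,p in (("psu",[.555,-.142,.16]),("pin",[.5155,.2675,.20])):
    manip.goto(p,O); manip.hold(.2)
    P[n]=manip.camera_params("wrist"); im=manip.grab_frame("wrist")
    cv2.imwrite(f"pics/w_{n}.png",im[:,:,::-1]); print(n,manip.get_time(),manip.get_eef_pos())
pickle.dump(P,open("P.pkl","wb"))
print(proj(P["psu"],[.567,-.142,.096]),proj(P["pin"],[.5355,.2745,.1455]))
a=cv2.imread("pics/w_psu.png");b=cv2.imread("pics/w_pin.png")
u=proj(P["psu"],[.567,-.142,.096]).astype(int)
crop=lambda im,u:cv2.resize(im[max(u[1]-75,0):max(u[1]-75,0)+150,u[0]-100:u[0]+100],None,fx=4,fy=4,interpolation=cv2.INTER_CUBIC)
cv2.imwrite("pics/w_psu_c.png",crop(a,u)); print("crop origin",u[0]-100,max(u[1]-75,0))
E
```

```text
psu 3.2417 [ 0.55510289 -0.14169623  0.16001521]
pin 5.0167 [0.51583738 0.26679877 0.19993689]
[323.66569412 277.09426303] [342.26431784 291.91156346]
crop origin 223 202
```

View pics/w_psu_c.png

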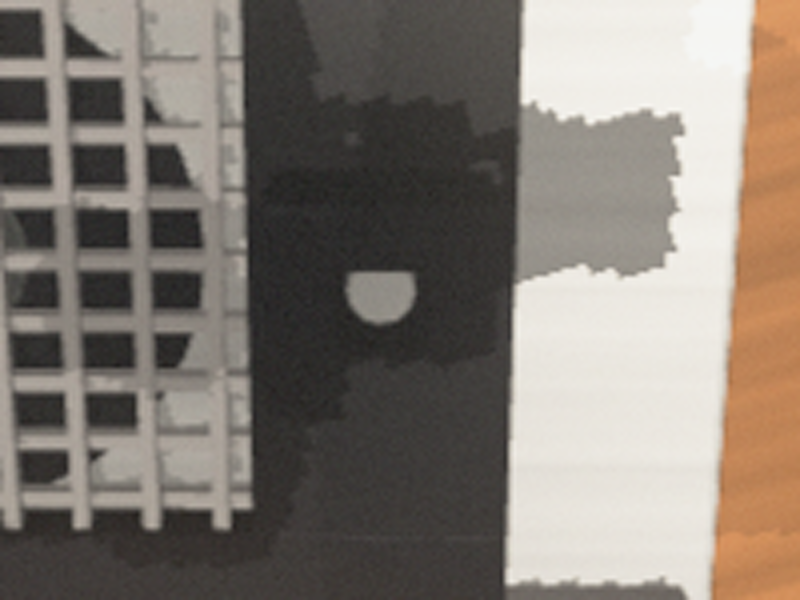

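View pics/w_pin.png

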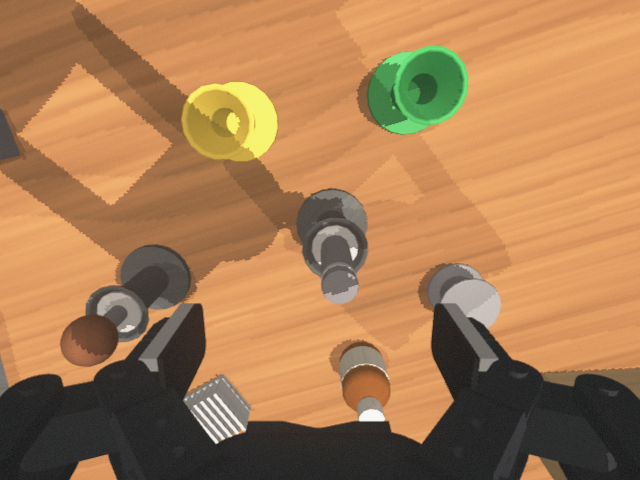

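```bash
python3 - <<'E'
from h import *
import pickle
P=pickle.load(open("P.pkl","rb"))
print("button",ray(P["psu"],(317.9,274.4),.096))
# vertical-line check: unit +x direction at slide's +y end / case end
e=[ray(P["psu"],(223+x/4,202+y/4),z) for x,y,z in [(522,10,.088),(506,590,.088),(753,10,.08),(712,590,.08)]]
for i in (0,2): d=e[i+1]-e[i]; print(np.degrees(np.arctan2(d[1],d[0])))
print("handle",ray(P["pin"],(339.5,286.5),.1455))
# foot ellipse approx
print("foot",ray(P["pin"],(332,221),.008))
E
```

```text
button [ 0.56441427 -0.14467104  0.096     ]
-17.494554680836302
-17.479083863065
handle [0.53191078 0.27396865 0.1455    ]
foot [0.52934277 0.27522914 0.008     ]
```

```bash
python3 - <<'E'
from h import *
O=[180,0,162.5]
manip.goto([.533,.274,.19],O); manip.line_to([.533,.274,.0965],rate=.12)
print("F",manip.get_force()); manip.move_gripper(0.1,f_grip=25); manip.hold(.2)
print("F grip",manip.get_force(),manip.get_grip_width(),manip.get_eef_pos())
manip.move_gripper(0.0,f_grip=70); manip.hold(.3)
print("F grip",manip.get_force(),manip.get_grip_width(),manip.get_ft_torque(),manip.get_eef_pos(),manip.get_time())
p=manip.camera_params("wrist");im=manip.grab_frame("wrist");print("handle top px if centred",proj("wrist",[.533,.274,.1455]))
cv2.imwrite("pics/grip.png",im[:,:,::-1])
E
```

```text
F [-0.05887939 -0.29999909  0.10365788]
F grip [ 0.0260965  -1.56253691  3.09876594] 0.23624015652137634 [0.53305858 0.27398474 0.09658679]
F grip [ 0.21350195 -1.1968931   2.61286183] 0.2260559797076755 [-0.27590418 -0.02345153 -0.02897962] [0.53303844 0.27397626 0.09652337] 7.5083
handle top px if centred [317.92226641 390.46550162]
```

View pics/grip.png

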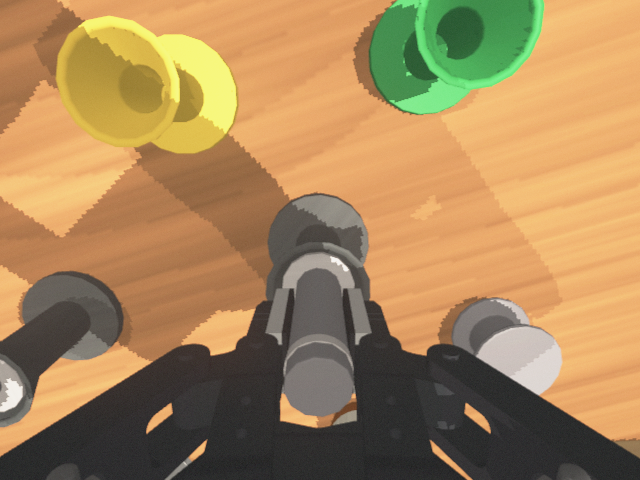

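```bash
python3 - <<'E'
from h import *
import pickle
O=[180,0,162.5]
manip.line_to([.533,.274,.25],rate=.15); print("lifted",manip.get_grip_width(),manip.get_force())
manip.goto([.567,-.144,.25],O); manip.line_to([.567,-.144,.191],rate=.12); manip.hold(.3)
e=manip.get_eef_pos();p=manip.camera_params("wrist");im=manip.grab_frame("wrist");s=manip.grab_frame("side")
pickle.dump((e,p),open("Q.pkl","wb"));print(e,manip.get_time())
cv2.imwrite("pics/h_w.png",im[:,:,::-1]);cv2.imwrite("pics/h_s.png",s[:,:,::-1])
u=proj(p,[.5655,-.1437,.108]).astype(int)-[60,75]; v=proj("side",[.5655,-.1437,.12]).astype(int)-[40,75]
print(u,v)
f=lambda im,u,w:cv2.resize(np.ascontiguousarray(im[u[1]:u[1]+150,u[0]:u[0]+w,::-1]),None,fx=4,fy=4,interpolation=cv2.INTER_CUBIC)
cv2.imwrite("pics/h_c.png",np.hstack([f(im,u,120),f(s,v,80)]))
E
```

```text
lifted 0.2236873467580015 [ 0.60709163 -0.64007938 -1.33703059]
[ 0.56731821 -0.14407765  0.19158841] 11.325
[257 169] [307 198]
```

View pics/h_c.png

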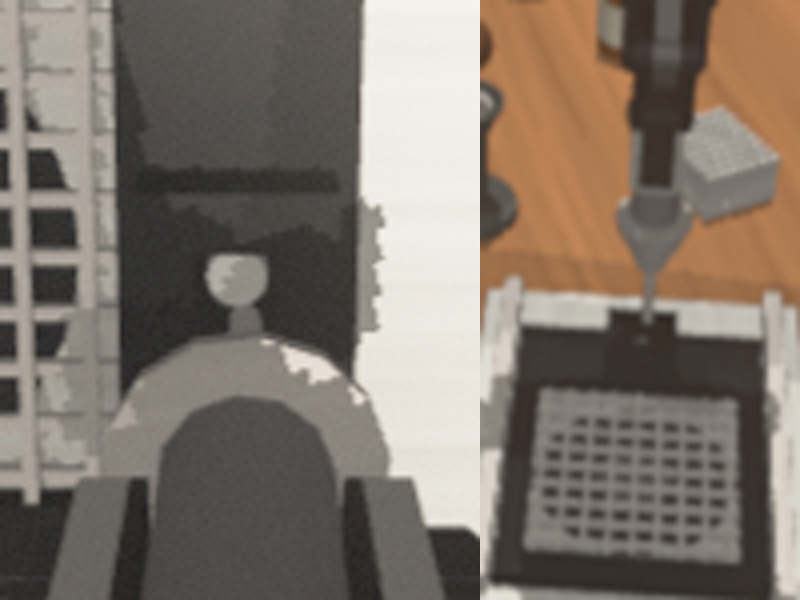

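```bash
python3 - <<'E'
from h import *
import pickle
e,p=pickle.load(open("Q.pkl","rb"))
zt=.0155+e[2]-.0965
W=lambda x,y:(257+x/4-.4,169+y/4-.4); S=lambda x,y:(307+(x-480)/4-.4,198+y/4-.4)
for n,c,t,b in (("wrist",p,W(245.5,320),W(237,277)),("side","side",S(648,322),S(642,340))):
    T=ray(c,t,zt);B=ray(c,b,.096);d=(B-T)[:2];a=np.radians(-17.5)
    print(n,T,B,"move",d,"unit xy",d@[np.cos(a),np.sin(a)],d@[-np.sin(a),np.cos(a)],"tip-tcp",T[:2]-e[:2])
E
```

```text
wrist [ 0.56708193 -0.144152    0.11058841] [ 0.5643016  -0.14472826  0.096     ] move [-0.00278032 -0.00057625] unit xy -0.002478359931430452 -0.0013856431226281659 tip-tcp [-2.36285120e-04 -7.43555207e-05]
side [ 0.5672525  -0.14590076  0.11058841] [ 0.56668634 -0.14090262  0.096     ] move [-0.00056616  0.00499814] unit xy -0.002042923541934548 0.004596565957995082 tip-tcp [-6.57156172e-05 -1.82311387e-03]
```

```bash
python3 - <<'E'
from h import *
x,y=.5649,-.1442
manip.line_to([x,y,.190],rate=.05);manip.hold(.3)
f0=np.array(manip.get_force());print(f0)
for z in [.186,.184,.182,.180,.178,.1765,.1755,.1745,.1735,.1725,.172,.1715,.171]:
    manip.line_to([x,y,z],rate=.03);manip.hold(.1)
    f=np.array(manip.get_force())-f0;print(z,manip.get_eef_pos()[2].round(5),f.round(2))
    if (z>.178 and f[2]>3) or f[2]>8: break
print(manip.get_time())
E
```

```text
[ 0.18280936 -0.63960449 -1.60757802]
0.186 0.18592 [-0.77  0.64  1.27]
0.184 0.18401 [0.01 0.68 0.72]
0.182 0.18197 [0.73 1.05 1.85]
0.18 0.17996 [-0.72  0.5   1.15]
0.178 0.17805 [0.59 0.75 0.36]
0.1765 0.17657 [1.06 1.29 2.54]
0.1755 0.17553 [0.46 1.3  4.14]
0.1745 0.1745 [ 0.29 -0.2   4.16]
0.1735 0.17351 [0.67 0.56 4.18]
0.1725 0.17265 [-0.26 -0.09  8.18]
15.4083
```

```bash
python3 - <<'E'
from h import *
a=np.radians(-17.5);d=np.array([np.sin(a),-np.cos(a)])
p0=np.array([.5649,-.1442]);z=.1720
f0=np.array([.2,-.3,-.9])
manip.line_to([*p0,z],rate=.02);manip.hold(.2);print(manip.get_force())
def go(s,r):
    manip.line_to([*(p0+d*s),z],rate=r);f=np.array(manip.get_force())-f0
    e=manip.get_eef_pos();print(round(s,4),e.round(4),"push",(-(f[:2]@d)).round(2),"fz",f[2].round(2),manip.get_time().__round__(2));return -(f[:2]@d)
for s in (.004,.008,.02,.035,.048,.053): go(s,.03)
for s in np.arange(.055,.066,.001):
    if go(s,.02)>7: break
manip.hold(.2)
print(manip.get_force(),manip.get_grip_width())
s=manip.grab_frame("side");cv2.imwrite("pics/out_s.png",s[:,:,::-1])
w=manip.grab_frame("wrist");cv2.imwrite("pics/out_w.png",w[:,:,::-1])
E
```

```text
[-0.51255458 -0.39035966 10.31183636]
0.004 [ 0.5639 -0.1482  0.1724] push 0.42 fz 10.88 16.14
0.008 [ 0.5627 -0.152   0.1724] push 0.87 fz 10.28 16.43
0.02 [ 0.5591 -0.1635  0.1724] push -0.58 fz 10.77 16.98
0.035 [ 0.5546 -0.1778  0.1724] push 0.1 fz 10.38 17.62
0.048 [ 0.5506 -0.1902  0.1724] push -0.14 fz 10.25 18.21
0.053 [ 0.5491 -0.1949  0.1724] push -0.68 fz 10.71 18.52
0.055 [ 0.5486 -0.1968  0.1724] push -0.26 fz 10.92 18.77
0.056 [ 0.5484 -0.1974  0.1724] push 2.24 fz 10.82 19.02
0.057 [ 0.5482 -0.198   0.1724] push 6.37 fz 11.31 19.27
0.058 [ 0.5478 -0.1992  0.1724] push 4.55 fz 10.69 19.52
0.059 [ 0.5475 -0.2001  0.1724] push 4.85 fz 10.22 19.77
0.06 [ 0.5472 -0.201   0.1724] push 4.92 fz 10.87 20.02
0.061 [ 0.547  -0.2018  0.1724] push 6.73 fz 10.38 20.27
0.062 [ 0.5468 -0.2023  0.1724] push 9.36 fz 11.24 20.52
[ 2.88712583  9.04602525 10.20115565] 0.22765462373226977
```

```bash
python3 - <<'E'
import cv2,numpy as np
s=cv2.imread("pics/out_s.png")[230:400,270:420];w=cv2.imread("pics/out_w.png")
cv2.imwrite("pics/out_c.png",np.hstack([cv2.resize(s,(424,480)),w[:,130:500]]))
E
```

```text
(no output)
```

View pics/out_c.png

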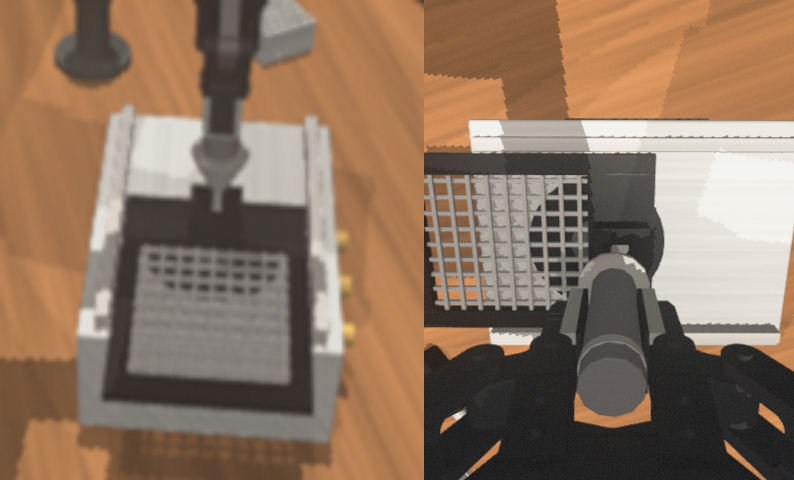

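```bash
python3 - <<'E'
from h import *
O=[180,0,162.5]
e=manip.get_eef_pos()
manip.line_to([.5468,-.2023,.19],rate=.04);print("up",manip.get_force())
manip.line_to([.5468,-.2023,.25],rate=.12)
manip.goto([.533,.274,.25],O)
s=manip.grab_frame("top");cv2.imwrite("pics/after_top.png",s[:,:,::-1])
manip.line_to([.533,.274,.115],rate=.12);manip.hold(.3);f0=np.array(manip.get_force());print(f0,manip.get_time())
for z in [.108,.104,.101,.099,.098,.0972,.0966,.096]:
    manip.line_to([.533,.274,z],rate=.03);manip.hold(.1)
    f=np.array(manip.get_force())-f0;print(z,manip.get_eef_pos().round(5),f.round(2))
    if f[2]>5 or np.hypot(f[0],f[1])>8: break
w=manip.grab_frame("wrist");cv2.imwrite("pics/seat_w.png",w[:,:,::-1]);print(manip.get_time())
t=cv2.imread("pics/after_top.png")[190:290,320:430]
cv2.imwrite("pics/seat_c.png",np.hstack([cv2.resize(t,(528,480),interpolation=cv2.INTER_CUBIC),w[:,200:460,::-1]]))
E
```

```text
up [-0.48285166 -0.42682656 -1.12084115]
[-0.2691491  -0.49022211 -0.33452893] 25.4417
0.108 [0.53301 0.274   0.10794] [-0.34  0.44 -0.13]
0.104 [0.53298 0.274   0.10397] [ 0.37 -0.57 -0.69]
0.101 [0.53297 0.274   0.10099] [-0.22  0.33 -0.33]
0.099 [0.533   0.27398 0.09899] [0.66 0.78 0.21]
0.098 [0.53298 0.274   0.09798] [ 0.48  0.07 -0.67]
0.0972 [0.53304 0.27398 0.09722] [ 0.63 -0.8  -0.04]
0.0966 [0.53308 0.27397 0.09676] [-0.96 -0.76  4.51]
0.096 [0.53313 0.27402 0.09645] [-1.97 -3.47 11.74]
28.4583
```

View pics/seat_c.png

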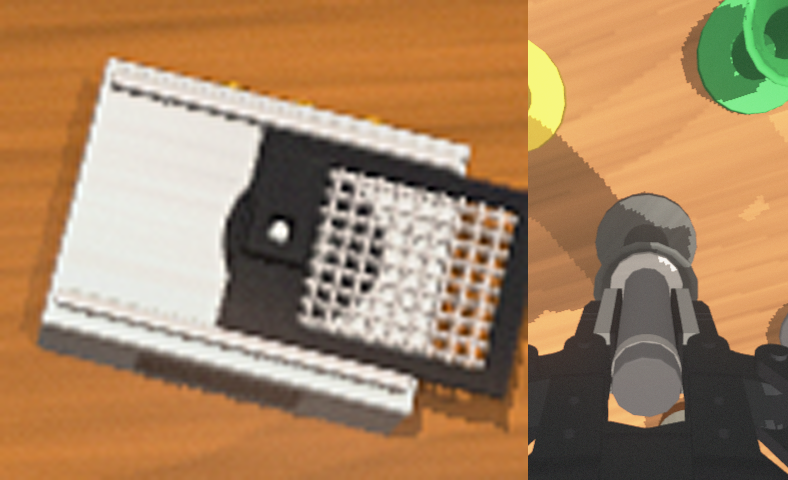

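```bash
python3 - <<'E'
from h import *
b=ray("top",(377.9,237.7),.096);print("slide moved",np.linalg.norm(b[:2]-[.5673,-.1428]))
manip.line_to([.533,.274,.0966],rate=.02)
manip.move_gripper(.4,f_grip=20);manip.hold(.2);manip.move_gripper(1.0)
manip.line_to([.533,.274,.20],rate=.1);manip.goto([.5155,.2675,.20],[180,0,162.5]);manip.hold(.3)
p=manip.camera_params("wrist");w=manip.grab_frame("wrist");s=manip.grab_frame("side")
print(proj(p,[.5319,.27397,.1455]),manip.get_time(),manip.get_force())
r=lambda im,x,y:cv2.resize(np.ascontiguousarray(im[y:y+150,x:x+100,::-1]),None,fx=4,fy=4,interpolation=cv2.INTER_CUBIC)
cv2.imwrite("pics/fin.png",np.hstack([r(w,285,175),r(s,245,130)]))
E
```

```text
slide moved 0.05602124081397363
[337.78656969 287.08649848] 31.5917 [ 0.03129285  0.06086554 -0.31319292]
```

View pics/fin.png

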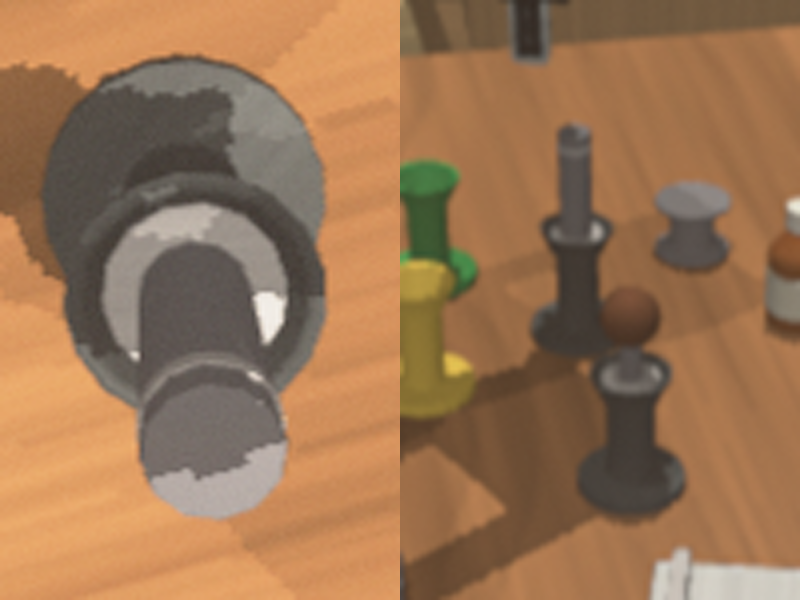

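```bash
python3 -c "
from workcell import manip
print(manip.hand_in(),manip.get_time())"
```

```text
the job is handed in; nothing more can be done
the job is handed in; nothing more can be done
```

The job is done and handed in at about 32 s on the robot's clock. I took the pin tool from its stand and pressed the release button down to its bottom stop, with about 10 N on the pin. Holding it down, I pushed the slide out until the force along the push rose sharply. I then lifted the pin straight out, set the tool back in its own stand and let go.

**Last checks**
- **Slide:** the top camera puts its travel at 56 mm against 55 mm nominal, which is within measuring error.
- **Button:** I let it come up by lifting the pin clear. The top picture afterwards shows its light top in the recess, but I did not measure its height.
- **Pin tool:** the cone met the cup at the same height as at pick-up. After release the tool stands upright, with its handle top within about 2 pixels of where it started.
- **Robot and bench:** the gripper was open and clear of everything, with wrist force about 0.3 N. No bystander in view had visibly moved, though I did not measure them.

**Disagreement:** the side camera's estimate of the button's position along the slide was about 6 mm off the wrist camera's. I put this down to the recess wall hiding most of the button from the side, and went mainly by the wrist view. The pin entered the recess without touching the rim.

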